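# Turn the die tray over under the low acrylic shelf

### The arm

A 6-joint arm with a two-finger parallel gripper is mounted at the origin on the work surface. World frame = base frame: x ahead of the robot, y to its left, z up, the work surface at z = 0. Lengths are in m, angles in degrees, forces in N, time in s.
With the tool pointing down it reaches from about 0.35 to 0.875 m from the base axis. Payload 4.2 kg.
Tool frame: the origin (TCP) lies at the centre of the arm's flange, where the gripper is bolted on; the fingertips stand 182 mm ahead of it and the grasp point (between the pads) lies 164 mm ahead of it (r.nose_length is the distance from the TCP to the fingertips, in m); z points along the fingers, y is the line along which they close (so a half turn about z gives the same grasp; the last joint's range is limited). The gripper opens to 87 mm and grips with 3 to 60 N. Pads are 19 mm wide; open, the fingers measure 117 mm over their backs; the gripper's body (75 mm by 190 mm) begins 51 mm behind the grasp point.
Start: joints at [-51.761, 22.042, 0.453, 0, -68.411, -14.817], TCP at [0.248, -0.573, 0.405] pointing down, gripper open.
Joint ranges: [-179.83, 179.83], [-69.29, 118.12], [-61.27, 80.66], [-181.25, 117.63], [-171.15, -9.14], [-177.46, 177.46]. Speed limits (degrees/s): [159.86, 159.86, 180, 180, 180, 180].

### API

Orientations are given as a 3x3 rotation matrix whose columns are the frame's x, y, z axes.
In Python, from station import r, vision gives the robot as it stands. The module is installed in compiled form; this text tells all that it offers.
- The arm moves only by the shell command python3 -m creep 'ROWS'. ROWS is JSON, a list of rows, each a list of 7 numbers: the opening, from -1 (shut) to 1 (fully open), then the shift along the tool's x, y, z in mm, then the turn, a rotation vector about the tool's x, y, z in degrees. A call has 1 to 8 rows; each row is the pose to reach, as a shift and turn from the pose commanded when the call began, along the tool's axes at that moment; what a row does not reach only later rows make up. A row lasts 1/12 s, in which the tool goes at most 41.7 mm and 7.16 degrees, less where a joint would pass 70% of its speed; a pose out of reach is approached as far as the arm can. A call with a gripper value outside its range is refused whole. The fingers move at their own pace and stop on an object; the grip force is fixed at half the most. Time passes only in rows, so rows that repeat a pose let the fingers close. It gives the time, the measured TCP pose, the force, the opening and the grip force at its end, in the units of the state.
- r.sense(): the state, without advancing time (a new reading comes with each control period).
- vision.capture(name): name is "scene" or "top" or "wrist"; returns (picture, depth): 480x640x3 uint8, red, green, blue; 480x640 float32, m along the optical axis (not along the pixel's ray), 0 where there is no reading.
- vision.camera_model(name): a dict with "vertical_fov" (degrees; the focal length in pixels is half the picture's height over the tangent of half this angle, whatever the lens; pixels are square), "cx", "cy" (the principal point, pixels), "extrinsics" (4x4, takes a point from camera to world coordinates); the wrist camera has in their place "mount" (4x4, takes a point from camera to tool coordinates, whose origin is the TCP and whose axes are the flange's). Camera axes: x right, y down, z forward; pixel columns grow to the right and rows downward; lengths in m; the calibration is good to about 2 mm. A picture is of the moment at which its call begins: read the wrist's pose just before it. camera_model takes no time and is no camera call.
- r.finish_job(): hands the job in; it is judged then, once.
Trained networks look in the newest picture that a camera, given by its name, has taken for a name from the list of things; names that differ only in an ending like _2 or _b are one class to them, and where a whole thing is asked for, a point or a joint stands for the part that bears it (a point fixed in the world has none). Each returns a list of dicts, best first, with "conf" (0 to 1); they miss things now and then, are a little off and sometimes report something else, mostly with a low value. They report only what shows in the picture. A call takes as long as a camera call. They do not tell look-alikes from the thing itself.
- vision.find_in(camera, thing): "uv" ([column, row] in pixels, amid what is visible of it).
- vision.cut_out(camera, thing): "region" (480x640 bool, what is visible of it) and "uv" ([column, row] in pixels, amid what is visible of it).
The state is a dict: "time_s": time; "joints": joint angles; "joint_velocities": joint speeds; "effort": joint torques, N m; "tcp_pos": TCP position; "ee_rot": TCP orientation; "wrist_force": force on the tool from outside, world axes, zero at the start; "moment": the same for the moment, N m; "gripper_width": opening from 0.0 (shut) to 1.0 (fully open); "gripper_force": force on a finger pad.
Only numpy, scipy, OpenCV 4.12 (cv2) and the standard library are available. Lean on these libraries where they do the work, as an engineer would, in place of code of your own. Each camera call takes 0.05 s, during which the arm holds its last target. There are 200 camera calls.

### The job

The die tray in the cabinet was put away upside down. Turn it over beneath the low acrylic shelf so that it lies flat on the bay's floor with its pockets up and its handle still sticking out at the front. Do not pull it out from under the shelf, do not let it flop over (turn it and lay it down under control), do not press hard on the acrylic, leave the other parts on the sill where they are, and let go at the end.

Things in the scene. Friction and masses are not known exactly. Their poses are not given: they have to be found in the camera images.
- cabinet: Fixed grey cabinet 700 wide, 180 deep. Sizes in mm. Origin on the tiles (z = 0) below the middle of the open bay's front edge; x points into the cabinet, y left, z up. Bay floor 100 above the origin, from x = 0 back; in front of x = 0 is free space down to the tiles. Bay 416 wide (y -208 to 208), open at the front, 20 high rail at the back (x = 170). Left of it a closed side bay (y 220 to 480).
- canopy: The low shelf: fixed clear acrylic sheet, 10 thick, over the whole open bay (sizes in mm; cabinet x = 0 to 180). Underside 112 above the bay's floor (212 above the tiles), top 222 above the tiles. Same origin and axes as the cabinet.
- tray: Loose steel-grey die tray, mm: 100 (x) x 84 (y) x 30 (z), about 0.24 kg; four open pockets in one face, the other face plain. Origin: centre of that block. z points out of the PLAIN face: up at the start (pockets down), origin 15 above the bay's floor. x points from handle to far end, at the start roughly as the cabinet's x. It can stand on a 100 x 30 side. About its x axis its corners sweep radius 45.
- tray_grip (a point): Point on the tray's handle, 16 from its free end (tray x = -134, y = z = 0), clear of the cabinet. The handle is a round steel bar, diameter 24 mm, along the tray's x axis from x = -50 to -150, half-way up the thickness; it sticks out of the cabinet's front by about 75 to 92. It is 15 above the bay's floor level when the tray lies flat, 42 when the tray stands on a side. Axes as the tray's.
- punch_centre (a point): Bystander on the bay's floor, near one of the side walls: chrome square punch standing on its head: head 34 x 34 x 20, shank 22 square, 65 tall (mm). Point at its centre, half-way up.
- die_cap_centre (a point): Bystander on the bay's floor, near one of the side walls: round blue nylon die cap, 48 diameter, 30 tall (mm). Point at its centre, half-way up.
- gauge_block_centre (a point): Bystander on the bay's floor, near one of the side walls: steel gauge block 60 x 35 x 20 lying flat (mm). Point at its centre, half-way up.
- sleeve_centre (a point): Bystander on the bay's floor, near one of the side walls: upright yellow brass ejector sleeve (tube), 40 outside diameter, 60 tall (mm). Point at its centre, half-way up.
There are look-alikes about, which are no part of the job. Several things have the shape of the tray; the one meant has the colours described above.

How it is judged:
By the outcome, as a careful person would: the job done as asked, in the order asked, and still so for the second after the job is handed in, with the robot touching nothing.
It also fails if it takes over 61 s, if anything falls off the work surface, if the arm or the gripper's body presses on something with over 40 N, if the wrist force passes 120 N, or if a joint passes its speed limit or range.

## Working session

There is one attempt and no reset: what is moved stays moved. The work goes in short steps, Python scripts to look and compute and a shell command to move; the robot and the scene stay as the last step left them, time stands still between calls to the robot, and variables do not carry over. Pictures are saved under pics/ and viewed, at most 10 in all, crops included, and the job is handed in when it is done.

```bash
mkdir -p pics; cat > h.py <<'E'
import numpy as np, cv2
from station import r, vision
def cap(n,save=None):
    s=r.sense(); p,d=vision.capture(n)
    if save: cv2.imwrite('pics/'+save,p[:,:,::-1])
    return s,p,d
def model(n,s=None):
    m=vision.camera_model(n); f=240/np.tan(np.radians(m['vertical_fov'])/2)
    if n=='wrist':
        T=np.eye(4);T[:3,:3]=s['ee_rot'];T[:3,3]=s['tcp_pos'];E=T@np.array(m['mount'])
    else: E=np.array(m['extrinsics'])
    return f,m['cx'],m['cy'],E
def pts(n,u,v,z,s=None):
    f,cx,cy,E=model(n,s); u=np.asarray(u,float);v=np.asarray(v,float);z=np.asarray(z,float)
    P=np.stack([(u-cx)/f*z,(v-cy)/f*z,z,np.ones_like(z)],-1)
    return (P@E.T)[...,:3]
E
python3 - <<'E'
from h import *
np.set_printoptions(precision=3,suppress=True)
for n in ['scene','top']:
    s,p,d=cap(n,n+'0.png')
    f,cx,cy,E=model(n);print(n,f,cx,cy);print(E)
    for t in ['tray','tray_grip','cabinet','punch_centre','die_cap_centre','gauge_block_centre','sleeve_centre']:
        for o in vision.find_in(n,t)[:3]:
            u,v=map(int,np.round(o['uv'])); print(t,round(o['conf'],2),u,v,d[v,u],pts(n,u,v,d[v,u]))
print(r.sense()['ee_rot'],r.sense()['time_s'])
E
```

```text
scene 612.1765810973062 313.22414832454194 239.9549547840785
[[ 0.817  0.439 -0.374  0.955]
 [ 0.577 -0.636  0.512 -0.518]
 [-0.013 -0.634 -0.773  0.902]
 [ 0.     0.     0.     1.   ]]
tray 0.91 300 162 1.2584686 [0.391 0.213 0.031]
tray 0.64 185 270 1.0908842 [ 0.383 -0.125  0.027]
tray 0.51 264 204 1.0595616 [0.461 0.015 0.123]
tray_grip 0.77 188 268 1.0971882 [ 0.383 -0.118  0.025]
tray_grip 0.71 300 166 1.255117 [0.396 0.205 0.028]
cabinet 0.76 363 222 0.9007696 [0.666 0.002 0.221]
top 550.714183972327 314.5258234884475 240.593073383358
[[ 0.02  -0.993  0.113  0.462]
 [-1.    -0.017  0.023 -0.002]
 [-0.021 -0.113 -0.993  0.947]
 [ 0.     0.     0.     1.   ]]
tray 0.92 385 351 0.9015243 [ 0.387 -0.099  0.029]
tray 0.86 185 332 0.9077637 [0.411 0.23  0.033]
tray 0.78 314 280 0.81873345 [0.496 0.017 0.127]
tray_grip 0.96 315 281 0.818426 [0.495 0.015 0.127]
tray_grip 0.72 182 337 0.90880775 [0.402 0.235 0.031]
tray_grip 0.6 392 349 0.90045214 [ 0.39  -0.111  0.03 ]
cabinet 0.93 244 183 0.7400416 [0.621 0.111 0.223]
sleeve_centre 0.52 319 182 0.73849183 [0.624 0.011 0.222]
[[-0.918 -0.397  0.   ]
 [-0.397  0.918  0.   ]
 [-0.    -0.    -1.   ]] 0.8
```

View pics/scene0.png

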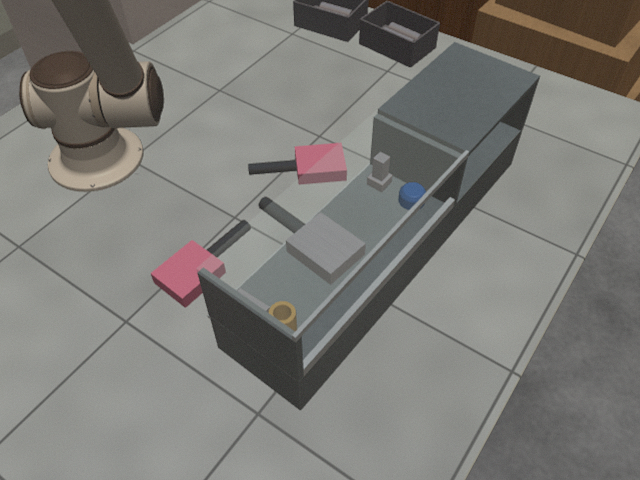

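View pics/top0.png

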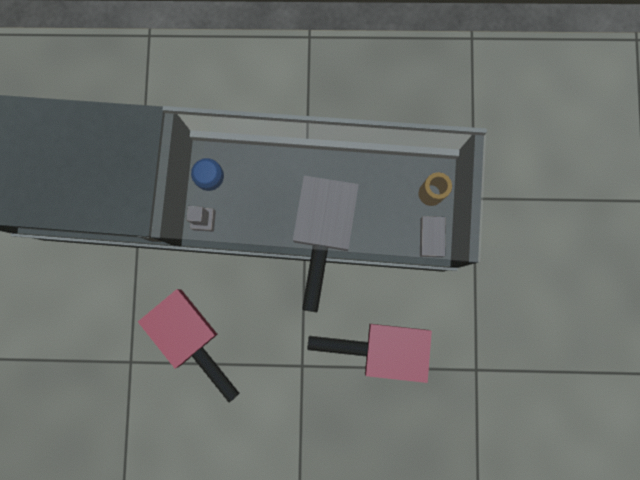

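The target grey tray lies upside down in the bay: in top, block around (327,212) and handle from (319,250) to (311,310). In scene, the handle runs from (262,203) to about (303,230). The pink trays are decoys lying on the tiles in front. Next I'll measure the handle axis and the cabinet front.

```bash
python3 - <<'E'
from h import *
np.set_printoptions(precision=4,suppress=True)
for n,g,box in [('top',(314,280),(295,240,340,320)),('scene',(280,214),(250,190,320,240))]:
    s,p,d=cap(n)
    best=None
    vv,uu=np.mgrid[0:480,0:640]
    P=pts(n,uu,vv,d)
    dark=p.max(2)<75
    m=np.zeros((480,640),bool);m[box[1]:box[3],box[0]:box[2]]=1
    m&=dark&(P[...,2]>.095)&(P[...,2]<.145)&(d>0)
    k,l=cv2.connectedComponents(m.astype(np.uint8)); m=l==l[g[1],g[0]]
    Q=P[m];print(n,m.sum(),'z pct',np.percentile(Q[:,2],[5,50,95]))
    c=Q.mean(0);a=np.linalg.svd(Q-c,full_matrices=False)[2][0];a*=np.sign(a[0]);t=(Q-c)@a
    print('c',c,'a',a,'end',c+a*np.percentile(t,1),c+a*np.percentile(t,99))
    top=Q[Q[:,2]>np.percentile(Q[:,2],60)]; print('crest y line',np.polyfit(top[:,0],top[:,1],1),'z',np.polyfit(top[:,0],top[:,2],1))
    # canopy top / cabinet front
    C=(np.abs(P[...,2]-.222)<.006)
    E=[]
    for y in np.arange(-.16,.17,.02):
        q=P[C&(abs(P[...,1]-y)<.004)]
        if len(q)>5:E.append([y,np.percentile(q[:,0],0.5),np.percentile(q[:,0],99.5)])
    E=np.array(E);print('front edge',E.T)
    if len(E)>3: print(np.polyfit(E[:,0],E[:,1],1))
E
```

```text
top 973 z pct [0.1182 0.1255 0.1287]
c [0.4961 0.0164 0.1248] a [ 0.989  -0.1473 -0.0086] end [0.4517 0.023  0.1252] [0.5408 0.0097 0.1244]
crest y line [-0.1404  0.0861] z [-0.0019  0.1285]
front edge [[-0.16   -0.14   -0.12   -0.1    -0.08   -0.06   -0.04   -0.02   -0.
   0.02    0.04    0.06    0.08    0.1     0.12    0.14    0.16  ]
 [ 0.5232  0.5243  0.5262  0.5272  0.5283  0.5295  0.5303  0.5317  0.5333
   0.5345  0.5354  0.5365  0.5376  0.5388  0.5399  0.5416  0.5426]
 [ 0.7023  0.7032  0.7045  0.7053  0.7068  0.708   0.71    0.7112  0.7118
   0.7129  0.715   0.7159  0.7172  0.7182  0.7196  0.7206  0.7222]]
[0.0597 0.533 ]
scene 307110 z pct [-0.7497  0.0002  0.2226]
c [ 0.5139  0.1623 -0.0316] a [ 0.468   0.8066 -0.3611] end [ 0.23   -0.3269  0.1873] [ 1.1012  1.1744 -0.4847]
crest y line [-0.087   0.1404] z [0.0932 0.079 ]
front edge [[-0.16   -0.14   -0.12   -0.1    -0.08   -0.06   -0.04   -0.02   -0.
   0.02    0.04    0.06    0.08    0.1     0.12    0.14    0.16  ]
 [ 0.523   0.5247  0.5255  0.5269  0.5274 -0.0098 -0.049  -0.052   0.0039
   0.0468 -0.0395 -0.0064  0.133   0.1042  0.5391  0.543   0.5429]
 [ 0.7028  0.7044  0.7053  0.7066  0.7074  0.7091  0.7103  0.7111  0.7124
   0.7138  0.7145  0.7164  0.7177  0.7184  0.7201  0.7212  0.722 ]]
[-0.3914  0.2579]
```

```bash
cat >> h.py <<'E'
from scipy.spatial.transform import Rotation as Ro
A=np.array([.9892,-.1463,0]);A/=np.linalg.norm(A)
LEAN=15
def Rt(th,lean=LEAN):
    x=-A;z=np.array([0,0,-1.]);R=np.stack([x,np.cross(z,x),z],1)
    R=Ro.from_rotvec(np.radians(-lean)*R[:,1]).as_matrix()@R
    assert R[:,2]@A>=0
    return Ro.from_rotvec(np.radians(th)*A).as_matrix()@R
def rel(G,th,back=0,frm=None,lean=LEAN):
    "row to put grasp point at G, roll th about handle (th>0: TCP to -y?)"
    if frm is None: s=r.sense(); p0,R0=np.array(s['tcp_pos']),np.array(s['ee_rot'])
    else: p0,R0=frm
    R=Rt(th,lean); p=np.array(G)-(.164+back)*R[:,2]
    return np.r_[1000*(R0.T@(p-p0)),Ro.from_matrix(R0.T@R).as_rotvec(degrees=True)].round(1),p.round(3),R
def pose(G,th,back=0,lean=LEAN):
    R=Rt(th,lean); return np.array(G)-(.164+back)*R[:,2],R
E
python3 - <<'E'
from h import *
np.set_printoptions(precision=4,suppress=True)
s,p,d=cap('scene'); vv,uu=np.mgrid[0:480,0:640];P=pts('scene',uu,vv,d)
m=(P[...,0]>.45)&(P[...,0]<.53)&(abs(P[...,1]-.02)<.04)&(P[...,2]>.1)&(P[...,2]<.15)
Q=P[m];print(m.sum(),Q.mean(0),np.percentile(Q[:,2],[50,90,98]),Q[:,0].min())
c=Q[Q[:,2]>np.percentile(Q[:,2],70)];print('crest',np.polyfit(c[:,0],c[:,1],1),np.polyval(np.polyfit(c[:,0],c[:,1],1),.481))
G=[.481,.0181,.1155]
for th in (45,-45):
    x=rel(np.add(G,[0,0,.1]),th);print(th,x[0],x[1])
E
```

```text
108 [0.459  0.0195 0.1231] [0.1244 0.1268 0.1278] 0.45009466827884037
crest [-0.1549  0.0932] 0.01870629046093815
45 [-353.4  377.6   77.2  -39.8  -26.4   35.9] [ 0.423 -0.086  0.328]
-45 [-471.5  568.    77.2   47.3   -1.4   24.1] [0.455 0.135 0.328]
```

Both views agree: the handle axis is at z ≈ 0.1155 and y ≈ 0.018 at x = 0.481.

```bash
python3 -m creep '[[1,-45,48,10,-5,-3.3,4.5],[1,-90,96,20,-10,-6.6,9],[1,-133,142,29,-15,-10,13.5],[1,-177,189,39,-20,-13.2,18],[1,-221,236,48,-25,-16.5,22.5],[1,-265,283,58,-30,-20,27],[1,-309,330,68,-35,-23,31.5],[1,-353,378,77,-39.8,-26.4,35.9]]'
python3 -m creep '[[1,0,0,0,0,0,0]]'
python3 - <<'E'
from h import *
print(r.sense()['joints'])
x=rel([.481,.0183,.2155],45);print(x[0],x[1])
E
```

```text
time_s: 1.62
tcp_pos: [0.3601, -0.2612, 0.3557]
ee_rot: [[-0.937, 0.091, 0.338], [0.296, 0.722, 0.625], [-0.187, 0.686, -0.703]]
wrist_force: [1.2, -0.6, -1.0]
gripper_width: 1.004
gripper_force: 0.0
time_s: 1.7
tcp_pos: [0.3599, -0.2585, 0.3549]
ee_rot: [[-0.938, 0.089, 0.336], [0.294, 0.719, 0.63], [-0.186, 0.689, -0.7]]
wrist_force: [-0.9, -1.3, -0.1]
gripper_width: 1.001
gripper_force: 0.0
[-32.97628297  11.04661856 -12.12492964 -46.81877145 -77.29941741
 -54.77586339]
[ -3.1 110.5 148.7  -1.1  -1.1   1.3] [ 0.423 -0.086  0.328]
```

```bash
python3 - <<'E'
from h import *
x=rel([.481,.0183,.1155],45,.08);print(x[0],x[1])
E
```

```text
[ 17.1  40.  138.8  -1.1  -1.1   1.3] [ 0.394 -0.137  0.282]
```

```bash
python3 -m creep '[[1,5,10,35,0,0,0],[1,9,20,70,-1,-1,1],[1,13,30,105,-1.1,-1.1,1.3],[1,17,40,139,-1.1,-1.1,1.3],[1,17,40,139,-1.1,-1.1,1.3],[1,17,40,139,-1.1,-1.1,1.3]]'
python3 - <<'E'
from h import *
for n in ['wrist']:
    s,p,d=cap(n,'w1.png')
    # project planned axis points and refine from depth
    vv,uu=np.mgrid[0:480,0:640];P=pts(n,uu,vv,d,s)
    m=(d>0)&(P[...,0]>.44)&(P[...,0]<.525)&(abs(P[...,1]-.02)<.035)&(P[...,2]>.1)&(P[...,2]<.15)
    Q=P[m];print(m.sum())
    if m.sum()>50: print(Q.mean(0),np.percentile(Q[:,2],[50,90,98]),Q[:,0].min());c=Q[Q[:,2]>np.percentile(Q[:,2],70)];f=np.polyfit(c[:,0],c[:,1],1);print(f,np.polyval(f,.481))
x=rel([.481,.0183,.1155],45,0);print(x[0],x[1])
E
```

```text
time_s: 2.2
tcp_pos: [0.3937, -0.1415, 0.2808]
ee_rot: [[-0.93, 0.103, 0.352], [0.317, 0.707, 0.632], [-0.183, 0.7, -0.69]]
wrist_force: [-0.6, -0.4, -0.1]
gripper_width: 1.001
gripper_force: 0.0
4676
[0.47681029 0.01425937 0.12066282] [0.12212176 0.12632769 0.12690412] 0.4466131211547352
[-0.13266768  0.08238046] 0.018567307059998775
[ 1.2  4.8 82.8 -0.6 -0.1  0.3] [ 0.423 -0.086  0.228]
```

View pics/w1.png

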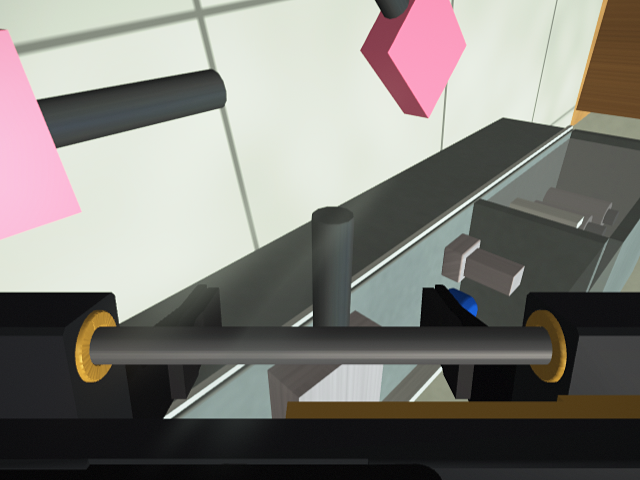

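The wrist picture shows the handle (332,270) centred between the fingers, with the tray block behind the acrylic. I'll move in along the tool.

```bash
python3 -m creep '[[1,0,1,20,0,0,0],[1,0,2,40,0,0,0],[1,0,2,60,0,0,0],[1,0,2,81,0,0,0],[1,0,2,81,0,0,0],[1,0,2,81,0,0,0]]'
python3 - <<'E'
from h import *
x=rel([.481,.0183,.1155],45,0);print(x[0],x[1])
E
```

```text
time_s: 2.75
tcp_pos: [0.423, -0.0907, 0.2271]
ee_rot: [[-0.929, 0.104, 0.355], [0.32, 0.707, 0.631], [-0.185, 0.7, -0.69]]
wrist_force: [0.1, 0.4, -0.2]
gripper_width: 1.003
gripper_force: 0.0
[ 1.7  3.4  2.4 -0.6 -0.   0.2] [ 0.423 -0.086  0.228]
```

```bash
python3 -m creep '[[1,0,3,2,0,0,0],[1,0,3,2,0,0,0],[1,0,3,2,0,0,0],[1,0,3,2,0,0,0]]' | head -3
python3 - <<'E'
from h import *
x=rel([.481,.0183,.1155],45,0);print(x[0],x[1])
E
```

```text
time_s: 3.08
tcp_pos: [0.4236, -0.0869, 0.2284]
ee_rot: [[-0.929, 0.103, 0.356], [0.321, 0.707, 0.631], [-0.187, 0.7, -0.689]]
[ 1.3 -0.3  0.6 -0.5  0.1  0.2] [ 0.423 -0.086  0.228]
```

```bash
python3 -m creep '[[-1,0,0,0,0,0,0],[-1,0,0,0,0,0,0],[-1,0,0,0,0,0,0],[-1,0,0,0,0,0,0],[-1,0,0,0,0,0,0],[-1,0,0,0,0,0,0],[-1,0,0,0,0,0,0],[-1,0,0,0,0,0,0]]'
cat > prof.py <<'E'
from h import *
import sys
np.set_printoptions(precision=1,suppress=True)
# rows for rolling from phi0 in steps; th = start - phi ; arguments: G0(z base), th list, heights
def rows(G,base_th,phis,hs,frm=None):
    p=frm
    for ph,h in zip(phis,hs):
        print(ph,rel([G[0],G[1],.1+h/1000],base_th-ph,0,p)[0])
E
python3 - <<'E'
from prof import *
s=r.sense();p0=np.array(s['tcp_pos']);R0=np.array(s['ee_rot'])
g=p0+.164*R0[:,2];print(g*1000)
f=lambda p:15*np.cos(np.radians(p))+42*np.sin(np.radians(p))+1.5
# split in calls of 24,24,24,18 deg, from the ideal pose at each call start
st=[0,24,48,72,90]
for a,b in zip(st,st[1:]):
    G=[g[0],g[1]];frm=pose([*G,.1+(f(a)-(1.0 if a==0 else 0))/1000],45-a)
    ph=np.linspace(a,b,9)[1:]; rows(G,45,ph,f(ph),frm); print()
E
```

```text
time_s: 3.75
tcp_pos: [0.4237, -0.0865, 0.2276]
ee_rot: [[-0.929, 0.104, 0.355], [0.32, 0.706, 0.631], [-0.185, 0.7, -0.689]]
wrist_force: [-0.2, -0.2, -0.9]
gripper_width: 0.48
gripper_force: 0.0
[481.9  17.1 114.5]
3.0 [-0.5 10.5 -2.   2.9 -0.  -0.8]
6.0 [-0.7 20.3 -2.8  5.8 -0.  -1.6]
9.0 [-0.8 30.  -3.2  8.7 -0.  -2.3]
12.0 [-0.8 39.6 -3.1 11.6 -0.  -3.1]
15.0 [-0.7 49.  -2.5 14.5  0.  -3.9]
18.0 [-0.4 58.3 -1.6 17.4 -0.  -4.7]
21.0 [-0.  67.4 -0.1 20.3 -0.  -5.4]
24.0 [ 0.5 76.3  1.8 23.2 -0.  -6.2]

27.0 [-0.3  8.9 -1.3  2.9  0.  -0.8]
30.0 [-0.5 17.7 -2.1  5.8  0.  -1.6]
33.0 [-0.6 26.5 -2.3  8.7  0.  -2.3]
36.0 [-0.6 35.1 -2.1 11.6  0.  -3.1]
39.0 [-0.4 43.6 -1.4 14.5  0.  -3.9]
42.0 [-0.  52.  -0.1 17.4 -0.  -4.7]
45.0 [ 0.4 60.2  1.6 20.3  0.  -5.4]
48.0 [ 1.  68.2  3.8 23.2 -0.  -6.2]

51.0 [-0.2  8.2 -0.6  2.9  0.  -0.8]
54.0 [-0.2 16.5 -0.7  5.8  0.  -1.6]
57.0 [-0.  24.7 -0.2  8.7  0.  -2.3]
60.0 [ 0.2 32.8  0.8 11.6  0.  -3.1]
63.0 [ 0.6 40.8  2.3 14.5  0.  -3.9]
66.0 [ 1.2 48.8  4.4 17.4 -0.  -4.7]
69.0 [ 1.9 56.6  6.9 20.3  0.  -5.4]
72.0 [ 2.7 64.3 10.  23.2  0.  -6.2]

74.25 [ 0.1  6.3  0.2  2.2 -0.  -0.6]
76.5 [ 0.2 12.5  0.7  4.3 -0.  -1.2]
78.75 [ 0.4 18.8  1.5  6.5  0.  -1.7]
81.0 [ 0.7 25.1  2.5  8.7  0.  -2.3]
83.25 [ 1.  31.4  3.9 10.9 -0.  -2.9]
85.5 [ 1.5 37.7  5.5 13.  -0.  -3.5]
87.75 [ 2.  43.9  7.5 15.2  0.  -4.1]
90.0 [ 2.6 50.1  9.7 17.4 -0.  -4.7]
```

```bash
python3 -m creep '[[-1,0,0,0,0,0,0],[-1,0,0,0,0,0,0],[-1,0,0,0,0,0,0],[-1,0,0,0,0,0,0],[-1,0,0,0,0,0,0],[-1,0,0,0,0,0,0],[-1,0,0,0,0,0,0]]'

```

```text
time_s: 4.33
tcp_pos: [0.4236, -0.0862, 0.2279]
ee_rot: [[-0.929, 0.103, 0.355], [0.32, 0.706, 0.632], [-0.185, 0.701, -0.689]]
wrist_force: [-1.2, 1.2, 2.7]
gripper_width: 0.263
gripper_force: 30.0
```

```bash
python3 -m creep '[[-1,-0.5,10.5,-2,2.9,0,-0.8],[-1,-0.7,20.3,-2.8,5.8,0,-1.6],[-1,-0.8,30,-3.2,8.7,0,-2.3],[-1,-0.8,39.6,-3.1,11.6,0,-3.1],[-1,-0.7,49,-2.5,14.5,0,-3.9],[-1,-0.4,58.3,-1.6,17.4,0,-4.7],[-1,0,67.4,-0.1,20.3,0,-5.4],[-1,0.5,76.3,1.8,23.2,0,-6.2]]'
python3 -m creep '[[-1,0,0,0,0,0,0],[-1,0,0,0,0,0,0],[-1,0,0,0,0,0,0]]'
python3 - <<'E'
from h import *
s,p,d=cap('scene'); cv2.imwrite('pics/s2.png',cv2.resize(p[120:360,160:480,::-1],(640,480)))
s=r.sense();print((np.array(s['tcp_pos'])+.164*np.array(s['ee_rot'])[:,2])*1000, Ro.from_matrix(np.array(s['ee_rot'])@Rt(45).T).as_rotvec(degrees=True))
E
```

```text
time_s: 5.0
tcp_pos: [0.4322, -0.0307, 0.2802]
ee_rot: [[-0.942, 0.137, 0.307], [0.231, 0.928, 0.294], [-0.245, 0.348, -0.905]]
wrist_force: [-0.3, 0.6, -0.5]
gripper_width: 0.267
gripper_force: 30.0
time_s: 5.25
tcp_pos: [0.4318, -0.0313, 0.2796]
ee_rot: [[-0.942, 0.137, 0.306], [0.231, 0.926, 0.297], [-0.242, 0.351, -0.905]]
wrist_force: [-0.4, 1.4, 1.2]
gripper_width: 0.268
gripper_force: 30.0
[482.04150015  17.16485522 131.25860992] [-24.22269321   3.59386894  -0.03660734]
```

View pics/s2.png

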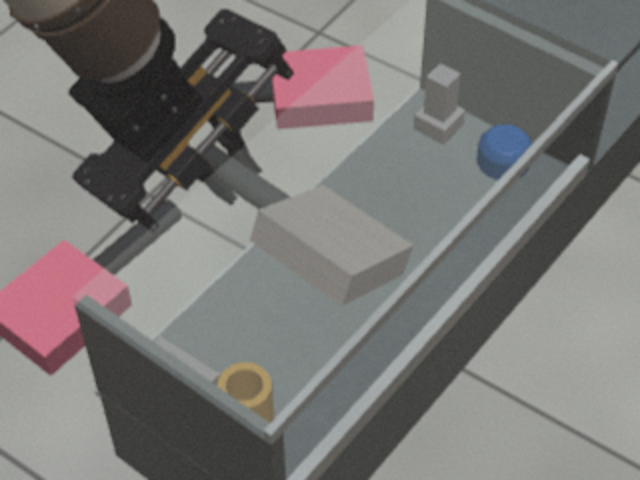

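The tray has rolled about 24°, held by the handle, far end at crop (375,275), everything else in place. I'll continue to 90°.

```bash
python3 -m creep '[[-1,-0.3,8.9,-2.3,2.9,0,-0.8],[-1,-0.5,17.7,-3.1,5.8,0,-1.6],[-1,-0.6,26.5,-3.3,8.7,0,-2.3],[-1,-0.6,35.1,-3.1,11.6,0,-3.1],[-1,-0.4,43.6,-2.4,14.5,0,-3.9],[-1,0,52,-1.1,17.4,0,-4.7],[-1,0.4,60.2,0.6,20.3,0,-5.4],[-1,1,68.2,2.8,23.2,0,-6.2]]'
python3 -m creep '[[-1,-0.2,8.2,-0.6,2.9,0,-0.8],[-1,-0.2,16.5,-0.7,5.8,0,-1.6],[-1,0,24.7,-0.2,8.7,0,-2.3],[-1,0.2,32.8,0.8,11.6,0,-3.1],[-1,0.6,40.8,2.3,14.5,0,-3.9],[-1,1.2,48.8,4.4,17.4,0,-4.7],[-1,1.9,56.6,6.9,20.3,0,-5.4],[-1,2.7,64.3,10,23.2,0,-6.2]]'
python3 -m creep '[[-1,0.1,6.3,0.2,2.2,0,-0.6],[-1,0.2,12.5,0.7,4.3,0,-1.2],[-1,0.4,18.8,1.5,6.5,0,-1.7],[-1,0.7,25.1,2.5,8.7,0,-2.3],[-1,1,31.4,3.9,10.9,0,-2.9],[-1,1.5,37.7,5.5,13,0,-3.5],[-1,2,43.9,7.5,15.2,0,-4.1],[-1,2.6,50.1,9.7,17.4,0,-4.7]]'
python3 -m creep '[[-1,0,0,0,0,0,0],[-1,0,0,0,0,0,0],[-1,0,0,0,0,0,0]]'
python3 - <<'E'
from h import *
s,p,d=cap('scene'); cv2.imwrite('pics/s3.png',cv2.resize(p[120:360,160:480,::-1],(640,480)))
s=r.sense();print((np.array(s['tcp_pos'])+.164*np.array(s['ee_rot'])[:,2])*1000, Ro.from_matrix(np.array(s['ee_rot'])@Rt(45).T).as_rotvec(degrees=True))
E
```

```text
time_s: 5.97
tcp_pos: [0.4413, 0.0326, 0.3006]
ee_rot: [[-0.958, 0.147, 0.247], [0.126, 0.987, -0.1], [-0.259, -0.064, -0.964]]
wrist_force: [0.2, -0.1, -0.8]
gripper_width: 0.265
gripper_force: 30.0
time_s: 6.63
tcp_pos: [0.451, 0.0954, 0.2861]
ee_rot: [[-0.973, 0.131, 0.189], [0.024, 0.876, -0.482], [-0.229, -0.464, -0.856]]
wrist_force: [1.1, 1.3, -1.5]
gripper_width: 0.265
gripper_force: 30.0
time_s: 7.3
tcp_pos: [0.4571, 0.1347, 0.2538]
ee_rot: [[-0.983, 0.102, 0.153], [-0.04, 0.692, -0.721], [-0.18, -0.715, -0.676]]
wrist_force: [-0.1, 1.4, -1.8]
gripper_width: 0.266
gripper_force: 29.9
time_s: 7.55
tcp_pos: [0.4566, 0.1346, 0.2542]
ee_rot: [[-0.983, 0.103, 0.154], [-0.04, 0.693, -0.72], [-0.181, -0.713, -0.677]]
wrist_force: [0.1, -0.0, -0.4]
gripper_width: 0.265
gripper_force: 29.9
[481.67603361  16.54472197 143.31303632] [-8.95225667e+01  1.33173041e+01 -2.53840568e-02]
```

View pics/s3.png

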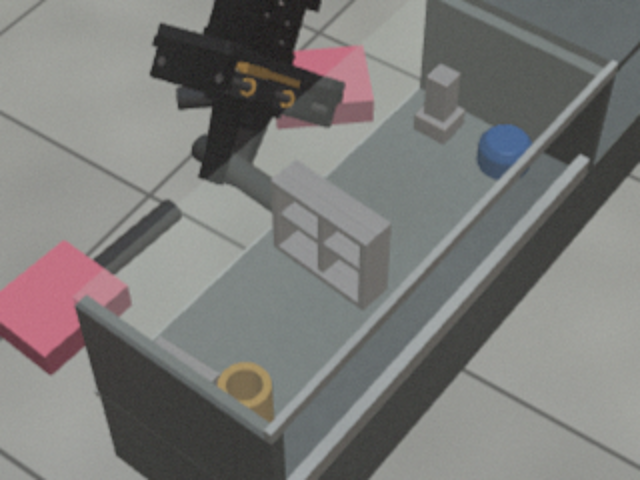

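The tray stands on its side (crop (330,235)), pockets facing -y. I'll set it down the last millimetre and release.

```bash
python3 -m creep '[[-1,0.1,0.5,0.5,0,0,0],[-1,0.2,0.9,0.9,0,0,0],[-1,0.2,0.9,0.9,0,0,0],[-1,0.2,0.9,0.9,0,0,0]]'
python3 -m creep '[[0.5,0,0,0,0,0,0],[0.5,0,0,0,0,0,0],[0.5,0,0,0,0,0,0],[0.5,0,0,0,0,0,0],[0.5,0,0,0,0,0,0],[0.5,0,0,0,0,0,0],[0.5,0,0,0,0,0,0],[0.5,0,0,0,0,0,0]]'
python3 - <<'E'
from h import *
s,p,d=cap('scene'); cv2.imwrite('pics/s4.png',cv2.resize(p[120:360,160:480,::-1],(640,480)))
n='wrist';s,p,d=cap(n);vv,uu=np.mgrid[0:480,0:640];P=pts(n,uu,vv,d,s)
m=(d>0)&(P[...,0]>.44)&(P[...,0]<.46)&(abs(P[...,1]-.02)<.03)&(P[...,2]>.12)&(P[...,2]<.17)
Q=P[m];print(m.sum(),Q.mean(0) if m.sum() else '',np.percentile(Q[:,2],98) if m.sum() else '')
np.set_printoptions(precision=1,suppress=True)
g=(np.array(s['tcp_pos'])+.164*np.array(s['ee_rot'])[:,2]);print(g*1000)
fr=(np.array(s['tcp_pos']),np.array(s['ee_rot']))
for th in np.arange(-45,46,22.5)[1:]:
    print(th,rel([g[0],g[1],.142],th,0,fr)[0]); fr=pose([g[0],g[1],.142],th)
E
```

```text
time_s: 7.93
tcp_pos: [0.4561, 0.1349, 0.2535]
ee_rot: [[-0.983, 0.103, 0.155], [-0.041, 0.691, -0.721], [-0.181, -0.715, -0.675]]
wrist_force: [-0.5, -0.8, 1.4]
gripper_width: 0.266
gripper_force: 29.9
time_s: 8.6
tcp_pos: [0.4562, 0.1351, 0.253]
ee_rot: [[-0.983, 0.102, 0.155], [-0.042, 0.692, -0.721], [-0.181, -0.715, -0.676]]
wrist_force: [0.4, 0.1, 0.8]
gripper_width: 0.728
gripper_force: 0.0
3423 [0.45134003 0.0237013  0.14558263] 0.15359545604841385
[481.6  16.9 142.2]
-22.5 [  3.4 -62.   12.4 -22.3  -0.    6. ]
0.0 [  3.1 -60.6  11.6 -21.7   0.    5.8]
22.5 [  3.1 -60.6  11.6 -21.7   0.    5.8]
45.0 [  3.1 -60.6  11.6 -21.7   0.    5.8]
```

View pics/s4.png

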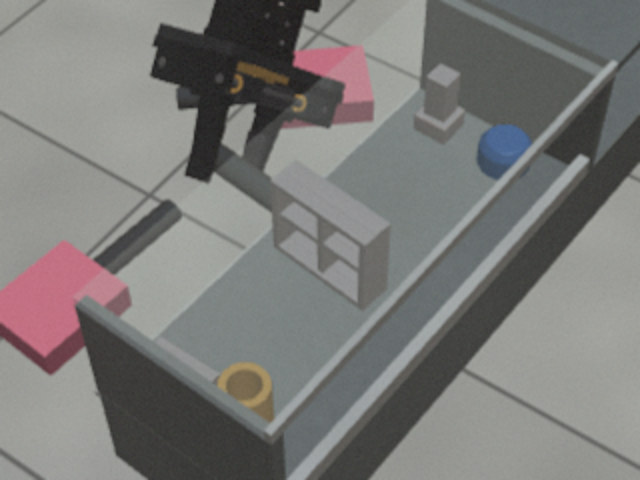

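Stands on its own, released (jaws open around the handle at crop (230,165)). I'll swing the open gripper back around the handle by 90°.

```bash
python3 -m creep '[[0.5,0,-15.7,1.5,-5.5,0,1.5],[0.5,1,-31.3,4,-11,0,3],[0.5,2,-46.8,7.5,-16.6,0,4.5],[0.5,3.4,-62,12.4,-22.3,0,6]]' | sed -n 2,4p
for i in 1; do python3 -m creep '[[0.5,0,-15.5,1,-5.4,0,1.4],[0.5,0.9,-30.8,3.5,-10.8,0,2.9],[0.5,1.9,-45.8,7,-16.3,0,4.3],[0.5,3.1,-60.6,11.6,-21.7,0,5.8]]'; done | sed -n 2,4p
python3 -m creep '[[0.5,0,-15.5,1,-5.4,0,1.4],[0.5,0.9,-30.8,3.5,-10.8,0,2.9],[0.5,1.9,-45.8,7,-16.3,0,4.3],[0.5,3.1,-60.6,11.6,-21.7,0,5.8]]' | sed -n 2,4p
python3 -m creep '[[0.5,0,-15.5,1,-5.4,0,1.4],[0.5,0.9,-30.8,3.5,-10.8,0,2.9],[0.5,1.9,-45.8,7,-16.3,0,4.3],[0.5,3.1,-60.6,11.6,-21.7,0,5.8],[0.5,3.1,-60.6,11.6,-21.7,0,5.8],[0.5,3.1,-60.6,11.6,-21.7,0,5.8]]'
python3 - <<'E'
from h import *
np.set_printoptions(precision=4,suppress=True)
n='wrist';s,p,d=cap(n);vv,uu=np.mgrid[0:480,0:640];P=pts(n,uu,vv,d,s)
g=(np.array(s['tcp_pos'])+.164*np.array(s['ee_rot'])[:,2]);print(g*1000)
m=(d>0)&(P[...,0]>.445)&(P[...,0]<.475)&(abs(P[...,1]-.02)<.03)&(P[...,2]>.12)&(P[...,2]<.17)
Q=P[m];print(m.sum(),Q.mean(0),np.percentile(Q[:,2],98))
s2,p2,d2=cap('top');P=pts('top',uu,vv,d2)
m=(d2>0)&(P[...,0]>.445)&(P[...,0]<.465)&(abs(P[...,1]-.02)<.03)&(P[...,2]>.142)&(P[...,2]<.16)
Q=P[m];print(m.sum(),Q.mean(0) if m.sum() else '',Q[:,2].max() if m.sum() else '')
x=rel([.4815,.0172,.142],45);print(x[0])
E
```

```text
tcp_pos: [0.4483, 0.0827, 0.2889]
ee_rot: [[-0.97, 0.135, 0.203], [0.044, 0.916, -0.4], [-0.24, -0.379, -0.894]]
wrist_force: [-0.1, -0.7, -0.4]
tcp_pos: [0.4387, 0.0222, 0.3007]
ee_rot: [[-0.955, 0.146, 0.257], [0.142, 0.989, -0.035], [-0.26, 0.003, -0.966]]
wrist_force: [0.4, -0.4, -0.3]
tcp_pos: [0.4309, -0.0306, 0.2906]
ee_rot: [[-0.946, 0.142, 0.293], [0.222, 0.94, 0.26], [-0.238, 0.311, -0.92]]
wrist_force: [-0.7, -1.2, 0.2]
time_s: 10.2
tcp_pos: [0.4225, -0.0859, 0.2596]
ee_rot: [[-0.931, 0.125, 0.342], [0.314, 0.753, 0.578], [-0.186, 0.646, -0.74]]
wrist_force: [-0.4, 0.1, -0.3]
gripper_width: 0.749
gripper_force: 0.0
[478.6299   8.966  138.1311]
5690 [0.4568 0.0177 0.1486] 0.1676771040383712
0  
[-0.6 -6.7  2.8 -4.7 -0.4  0.8]
```

```bash
python3 -m creep '[[0.5,0,0,0,0,0,0],[0.5,0,0,0,0,0,0]]' | head -1
python3 - <<'E'
from h import *
x=rel([.4815,.0172,.142],45);print(x[0])
E
```

```text
time_s: 10.47
[-0.6 -7.7  2.5 -4.6 -0.4  0.9]
```

```bash
python3 -m creep '[[0.5,-0.6,-7.7,2.5,-4.6,-0.4,0.9],[0.5,-0.6,-7.7,2.5,-4.6,-0.4,0.9],[0.5,-0.6,-7.7,2.5,-4.6,-0.4,0.9],[0.5,-0.6,-7.7,2.5,-4.6,-0.4,0.9]]' | head -1
python3 - <<'E'
from h import *
np.set_printoptions(precision=4,suppress=True)
x=rel([.4815,.0172,.142],45);print(x[0])
n='wrist';s,p,d=cap(n,'w2.png');vv,uu=np.mgrid[0:480,0:640];P=pts(n,uu,vv,d,s)
# handle points in tool-frame (perpendicular to axis), circle fit
R=np.array(s['ee_rot']);g=np.array(s['tcp_pos'])+.164*R[:,2]
m=(d>0)&(P[...,0]>.45)&(P[...,0]<.475)&(abs(P[...,1]-.02)<.025)&(P[...,2]>.125)&(P[...,2]<.16)
Q=P[m]
from scipy.optimize import least_squares
N=np.cross([0,0,1],A)
a=(Q-g)@N;b=Q[:,2]
f=least_squares(lambda c:np.hypot(a-c[0],b-c[1])-.012,[0,.142],loss='soft_l1',f_scale=.001)
print(len(Q),'axis lateral off g (mm), z:',f.x*1000,'cost',np.median(abs(f.fun)))
E
```

```text
time_s: 10.8
[ 0.3  0.9  0.4 -0.1  0.  -0.1]
2914 axis lateral off g (mm), z: [ -0.0569 141.6224] cost 0.0002777776828764376
```

Wrist depth gives the handle axis 0.1 mm off the grip centre, at z = 0.1416. Closing.

```bash
python3 -m creep '[[-1,0,0,0,0,0,0],[-1,0,0,0,0,0,0],[-1,0,0,0,0,0,0],[-1,0,0,0,0,0,0],[-1,0,0,0,0,0,0],[-1,0,0,0,0,0,0],[-1,0,0,0,0,0,0],[-1,0,0,0,0,0,0]]'|tail -1
python3 -m creep '[[-1,0,0,0,0,0,0],[-1,0,0,0,0,0,0],[-1,0,0,0,0,0,0],[-1,0,0,0,0,0,0]]'
python3 - <<'E'
from prof import *
s=r.sense();p0=np.array(s['tcp_pos']);R0=np.array(s['ee_rot'])
g=p0+.164*R0[:,2];print(g*1000, Ro.from_matrix(R0@Rt(45).T).as_rotvec(degrees=True))
f=lambda p:42*np.cos(np.radians(p))+15*np.sin(np.radians(p))+1.5
st=[0,24,48,72,90]
for a,b in zip(st,st[1:]):
    G=[g[0],g[1]];frm=pose([*G,g[2] if a==0 else .1+f(a)/1000],45-a)
    ph=np.linspace(a,b,9)[1:]; rows(G,45,ph,f(ph),frm); print()
E
```

```text
gripper_force: 30.0
time_s: 11.85
tcp_pos: [0.4232, -0.0887, 0.2536]
ee_rot: [[-0.928, 0.106, 0.357], [0.325, 0.699, 0.637], [-0.182, 0.707, -0.683]]
wrist_force: [-1.4, 1.3, 1.4]
gripper_width: 0.268
gripper_force: 30.0
[481.8  15.8 141.6] [ 0.   0.  -0.2]
3.0 [-0.4 10.1 -1.6  2.9 -0.  -0.8]
6.0 [-0.4 18.8 -1.4  5.8 -0.  -1.6]
9.0 [-0.2 27.4 -0.6  8.7 -0.  -2.3]
12.0 [ 0.1 35.8  0.6 11.6 -0.  -3.1]
15.0 [ 0.6 44.1  2.3 14.5  0.  -3.9]
18.0 [ 1.2 52.1  4.4 17.4 -0.  -4.7]
21.0 [ 1.9 59.9  7.1 20.3 -0.  -5.4]
24.0 [ 2.7 67.5 10.3 23.2 -0.  -6.2]

27.0 [ 0.1  8.2  0.4  2.9  0.  -0.8]
30.0 [ 0.4 16.3  1.4  5.8  0.  -1.6]
33.0 [ 0.8 24.4  2.9  8.7  0.  -2.3]
36.0 [ 1.3 32.3  4.9 11.6  0.  -3.1]
39.0 [ 2.  40.1  7.4 14.5  0.  -3.9]
42.0 [ 2.8 47.8 10.4 17.4 -0.  -4.7]
45.0 [ 3.7 55.3 13.9 20.3  0.  -5.4]
48.0 [ 4.8 62.6 17.9 23.2 -0.  -6.2]

51.0 [ 0.4  8.4  1.3  2.9  0.  -0.8]
54.0 [ 0.9 16.7  3.2  5.8  0.  -1.6]
57.0 [ 1.5 25.   5.5  8.7  0.  -2.3]
60.0 [ 2.3 33.2  8.4 11.6  0.  -3.1]
63.0 [ 3.2 41.4 11.8 14.5  0.  -3.9]
66.0 [ 4.2 49.4 15.7 17.4 -0.  -4.7]
69.0 [ 5.4 57.3 20.  20.3  0.  -5.4]
72.0 [ 6.6 65.1 24.8 23.2  0.  -6.2]

74.25 [ 0.4  6.9  1.3  2.2 -0.  -0.6]
76.5 [ 0.8 13.7  2.9  4.3 -0.  -1.2]
78.75 [ 1.3 20.6  4.8  6.5  0.  -1.7]
81.0 [ 1.9 27.4  6.9  8.7  0.  -2.3]
83.25 [ 2.5 34.3  9.3 10.9 -0.  -2.9]
85.5 [ 3.2 41.1 12.  13.  -0.  -3.5]
87.75 [ 4.  47.8 14.9 15.2  0.  -4.1]
90.0 [ 4.8 54.5 18.  17.4 -0.  -4.7]
```

```bash
python3 -m creep '[[-1,-0.4,10.1,-1.6,2.9,0,-0.8],[-1,-0.4,18.8,-1.4,5.8,0,-1.6],[-1,-0.2,27.4,-0.6,8.7,0,-2.3],[-1,0.1,35.8,0.6,11.6,0,-3.1],[-1,0.6,44.1,2.3,14.5,0,-3.9],[-1,1.2,52.1,4.4,17.4,0,-4.7],[-1,1.9,59.9,7.1,20.3,0,-5.4],[-1,2.7,67.5,10.3,23.2,0,-6.2]]' | sed -n '2p;4p'
python3 -m creep '[[-1,0.1,8.2,0.4,2.9,0,-0.8],[-1,0.4,16.3,1.4,5.8,0,-1.6],[-1,0.8,24.4,2.9,8.7,0,-2.3],[-1,1.3,32.3,4.9,11.6,0,-3.1],[-1,2,40.1,7.4,14.5,0,-3.9],[-1,2.8,47.8,10.4,17.4,0,-4.7],[-1,3.7,55.3,13.9,20.3,0,-5.4],[-1,4.8,62.6,17.9,23.2,0,-6.2]]' | sed -n '2p;4p'
python3 -m creep '[[-1,0,0,0,0,0,0],[-1,0,0,0,0,0,0]]' | sed -n '2p;4p'
python3 - <<'E'
from h import *
s=r.sense();print((np.array(s['tcp_pos'])+.164*np.array(s['ee_rot'])[:,2])*1000, Ro.from_matrix(np.array(s['ee_rot'])@Rt(45).T).as_rotvec(degrees=True))
s,p,d=cap('scene'); cv2.imwrite('pics/s5.png',cv2.resize(p[120:360,160:480,::-1],(640,480)))
E
```

```text
tcp_pos: [0.4316, -0.0337, 0.2939]
wrist_force: [-1.2, 0.5, -0.6]
tcp_pos: [0.4411, 0.031, 0.2985]
wrist_force: [-0.8, 0.1, -1.4]
tcp_pos: [0.441, 0.0303, 0.2984]
wrist_force: [-0.2, 0.6, -0.8]
[481.47140278  15.89123088 140.07280106] [-47.43057654   7.19000269  -0.08574665]
```

View pics/s5.png

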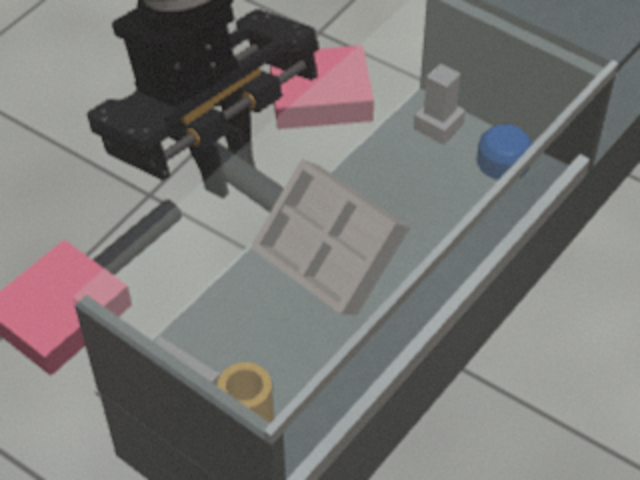

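The tray (crop (330,240)) is half-way over, pockets turning up, held on its lower edge. Continuing to flat.

```bash
python3 -m creep '[[-1,0.4,8.4,1.3,2.9,0,-0.8],[-1,0.9,16.7,3.2,5.8,0,-1.6],[-1,1.5,25,5.5,8.7,0,-2.3],[-1,2.3,33.2,8.4,11.6,0,-3.1],[-1,3.2,41.4,11.8,14.5,0,-3.9],[-1,4.2,49.4,15.7,17.4,0,-4.7],[-1,5.4,57.3,20,20.3,0,-5.4],[-1,6.6,65.1,24.8,23.2,0,-6.2]]' | sed -n '2p;4p'
python3 -m creep '[[-1,0.4,6.9,1.3,2.2,0,-0.6],[-1,0.8,13.7,2.9,4.3,0,-1.2],[-1,1.3,20.6,4.8,6.5,0,-1.7],[-1,1.9,27.4,6.9,8.7,0,-2.3],[-1,2.5,34.3,9.3,10.9,0,-2.9],[-1,3.2,41.1,12,13,0,-3.5],[-1,4,47.8,14.9,15.2,0,-4.1],[-1,4.8,54.5,18,17.4,0,-4.7]]' | sed -n '2p;4p'
python3 -m creep '[[-1,0,0,0,0,0,0],[-1,0,0,0,0,0,0],[-1,0,0,0,0,0,0]]' | sed -n '2p;4p'
python3 - <<'E'
from h import *
s=r.sense();p0=np.array(s['tcp_pos']);R0=np.array(s['ee_rot']);g=p0+.164*R0[:,2];print(g*1000, Ro.from_matrix(R0@Rt(45).T).as_rotvec(degrees=True))
print(rel([g[0],g[1],.1152],-45.5)[0])
E
```

```text
tcp_pos: [0.4512, 0.093, 0.2699]
wrist_force: [-1.4, 1.7, -0.7]
tcp_pos: [0.4574, 0.1327, 0.2283]
wrist_force: [-0.9, 0.2, -0.9]
tcp_pos: [0.4571, 0.1325, 0.2287]
wrist_force: [2.0, -0.1, -0.7]
[482.09831509  15.56804613 116.49460582] [-88.91428616  13.41181541  -0.11920101]
[ 0.9  2.4  0.9  0.5 -0.2 -0.3]
```

```bash
python3 -m creep '[[-1,0.2,1.2,0.5,0.3,0,0],[-1,0.4,2.4,1,0.6,0,-0.1],[-1,0.4,2.4,1,0.6,0,-0.1],[-1,0.4,2.4,1,0.6,0,-0.1]]' | sed -n '2p;4p'
python3 -m creep '[[1,0,0,0,0,0,0],[1,0,0,0,0,0,0],[1,0,0,0,0,0,0],[1,0,0,0,0,0,0],[1,0,0,0,0,0,0],[1,0,0,0,0,0,0],[1,0,0,0,0,0,0],[1,0,0,0,0,0,0]]'
python3 -m creep '[[1,0,0,0,0,0,0],[1,0,0,0,0,0,0],[1,0,0,0,0,0,0],[1,0,0,0,0,0,0]]' | sed -n '4,5p'
python3 -m creep '[[1,0,0,-20,0,0,0],[1,0,0,-40,0,0,0],[1,0,0,-65,0,0,0],[1,0,0,-90,0,0,0],[1,0,0,-120,0,0,0],[1,0,0,-120,0,0,0]]'
python3 - <<'E'
from h import *
s,p,d=cap('scene'); cv2.imwrite('pics/s6.png',cv2.resize(p[120:360,160:480,::-1],(640,480)))
s,p,d=cap('top','t6.png');vv,uu=np.mgrid[0:480,0:640];P=pts('top',uu,vv,d)
m=(d>0)&(P[...,0]>.45)&(P[...,0]<.53)&(abs(P[...,1]-.02)<.03)&(P[...,2]>.1)&(P[...,2]<.15)
Q=P[m];print(m.sum(),np.percentile(Q[:,2],[50,98]),Q[:,0].min());c=Q[Q[:,2]>np.percentile(Q[:,2],60)];print(np.polyfit(c[:,0],c[:,1],1),np.polyfit(c[:,0],c[:,2],1))
E
```

```text
tcp_pos: [0.4569, 0.1337, 0.2262]
wrist_force: [1.6, 0.3, -0.4]
time_s: 15.98
tcp_pos: [0.4568, 0.1337, 0.2259]
ee_rot: [[-0.983, 0.105, 0.151], [-0.038, 0.691, -0.722], [-0.18, -0.715, -0.675]]
wrist_force: [0.2, 0.0, -0.6]
gripper_width: 0.787
gripper_force: 0.0
wrist_force: [-0.3, -0.6, 1.3]
gripper_width: 0.987
time_s: 16.82
tcp_pos: [0.4394, 0.2243, 0.3105]
ee_rot: [[-0.982, 0.106, 0.159], [-0.041, 0.696, -0.717], [-0.187, -0.71, -0.679]]
wrist_force: [0.7, 1.1, -0.4]
gripper_width: 0.996
gripper_force: 0.0
865 [0.12546398 0.12996778] 0.4504165915972965
[-0.13575582  0.07981637] [0.00060927 0.12732363]
```

View pics/s6.png

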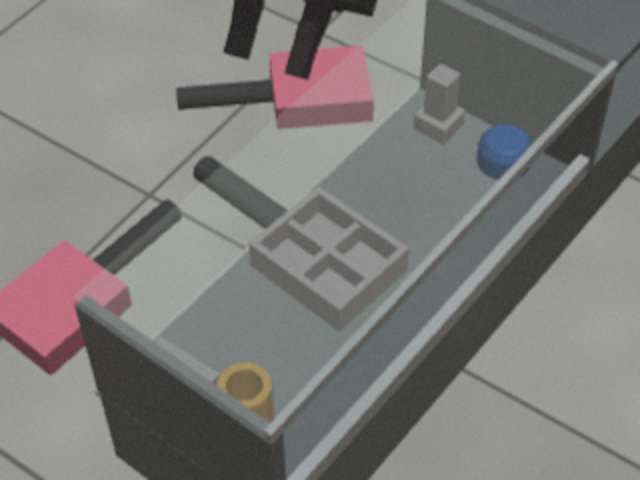

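View pics/t6.png

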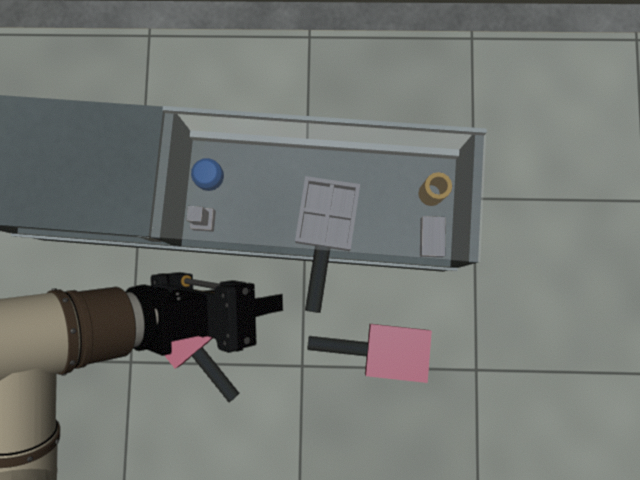

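The tray lies flat with its pockets up (top view (328,212)) and the handle out to (314,310), level at crest z ≈ 0.1275. The bystanders haven't moved and the gripper is clear of everything.

```bash
python3 -c "
from station import r
print(r.finish_job())"
```

```text
the job is handed in; nothing more can be done
None
```

The die tray now lies flat on the bay floor under the shelf, pockets up and handle out at the front; I let go, the parts on the sill did not move, and the job is handed in after about 17 s of the 61 s allowed.

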